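# Hook the missing shelf bracket into its upright

## Robot

A 6-joint arm with a two-finger parallel gripper is mounted at the origin on a cart in front of the work surface, level with it; the furniture and walls round the work are solid. World frame = base frame: x ahead of the robot, y to its left, z up, the work surface at z = 0. Lengths are in mm, angles in rad, forces in N, time in s.
With the tool pointing down it reaches from about 300 to 775 mm from the base axis. Payload 14.6 kg.
Tool frame: the origin (TCP) lies midway between the tips of the shut fingers; the grasp point (between the pads) lies 19 mm behind it; z points along the fingers, y is the direction in which the jaws open and shut (so a half turn about z gives the same grasp; the last joint's range is limited). The gripper opens to 94 mm and grips with 3 to 60 N. Pads are 16 mm wide; open, the fingers measure 119 mm over their backs; the gripper's body (75 mm by 177 mm) begins 78 mm behind the grasp point.
Start: joints at [-1.237, 0.3, 1.521, -0, 1.321, -0.067], TCP at [214.578, -506.405, 205.446] pointing down, gripper open.
Joint ranges: [-3.03, 3.03], [-0.79, 2.21], [0.23, 2.52], [-1.04, 4.18], [0, 3.07], [-2.55, 2.55]. Speed limits (rad/s): [2.22, 2.22, 2.57, 3.14, 3.14, 3.14].

## Interface

Orientations are given as [roll, pitch, yaw] about the fixed x, y, z axes, in that order (R = Rz(yaw) Ry(pitch) Rx(roll)).
In Python, from cell import manip gives the robot as it stands.
- The arm moves only by the tool play_rows, never from a script. Its argument "commands" is a list of rows, each an object of numbers: "x", "y", "z": the shift along the tool's x, y, z in m; "wx", "wy", "wz": the turn, a rotation vector about the tool's x, y, z in degrees; "grip": the opening, from 0 (shut) to 1 (fully open). In form: [{"x": .., "y": .., "z": .., "wx": .., "wy": .., "wz": .., "grip": ..}, ...]. A call has 1 to 20 rows; each row shifts and turns the commanded pose from where the row before left it, along the tool's axes as they then stand; what a row does not reach is not made up. A row lasts 1/8 s, in which the tool goes at most 62.5 mm and 10.7 degrees, less where a joint would pass 70% of its speed; a pose out of reach is approached as far as the arm can. A call is refused whole if a number of a shift passes 0.0625 or a number of a turn 10.7, either way. A call with a gripper value outside its range is refused whole. The fingers move at their own pace and stop on an object; "squeeze" is the grip in N (left out, the last holds). Time passes only in rows, so rows that do not move let the fingers close. It gives the time, the measured TCP pose, the force and the opening at its end, in the units of the state.
- manip.read_state(): the state, without advancing time (a new reading comes with each control period).
- manip.camera(name): name is "side" or "top" or "wrist"; returns (picture, depth): 384x512x3 uint8, red, green, blue; 384x512 float32, mm along the optical axis (not along the pixel's ray), 0 where there is no reading.
- manip.camera_info(name): a dict with "intrinsics" (3x3 intrinsics, pixels), "k1" (the pictures are not rectified: a ray, as slopes to the right and down, at radius r is drawn at 1 + k1 r^2 times it, then the intrinsics apply), "camera_from_world" (4x4, takes a point from world to camera coordinates); the wrist camera has in their place "tool_from_camera" (4x4, takes a point from camera to tool coordinates, whose origin is the TCP and whose axes are the flange's). Camera axes: x right, y up, looking along -z (the intrinsics and any distortion apply to the point x, -y, -z); pixel columns grow to the right and rows downward; lengths in mm; the calibration is good to about 2 mm. A picture is of the moment at which its call begins: read the wrist's pose just before it. camera_info takes no time and is no camera call.
- manip.sign_off(): hands the job in, once; it reports no verdict.
The state is a dict: "clock": time; "joints": joint angles; "qd": joint speeds; "effort": joint torques, N m; "eef_pos": TCP position; "eef_rot": TCP orientation; "wrist_force": force on the tool from outside, world axes, zero at the start; "moment": the same for the moment, N m; "finger_gap": finger opening in mm.
Only numpy, scipy, OpenCV 4.12 (cv2) and the standard library are available. Lean on these libraries where they do the work, as an engineer would, in place of code of your own. Each camera call takes 0.05 s, during which the arm holds its last target.

## Task

Two slotted uprights stand on the bench and one already carries its bracket. Take the matching bracket, the longer of the two loose ones, hook it into the open slot of the empty upright so that its arm points to the upright's front, and press it down until it snaps past the spring balls and sits fully home on the floor of the slot, then let go. Leave the short bracket where it stands.

Things in the scene. Friction and masses are not known exactly. Their poses are not given: they have to be found in the camera images.
- long_grip (a point): long bracket, bare metal, loose, standing on its arm: centre of its 24x24 mm grip block, 122 mm above the underside; block top 22 mm higher. x points to the hook, the arm to -x, y across (close along y), z up. The head's foot is 67 mm below; the sheet's gap centre 5 mm to +x; behind it a lip 44 mm wide, tip 106 mm below. Gap in x: 21 mm by the head, 30 at the lip's tip. 0.22 kg
- long_end (a point): far end of the long bracket's arm, 115 mm toward -x of its grip point and 112 mm below; the arm is 40 mm wide. The bracket's back plate, 40 mm wide, goes down in front of the upright, its lip behind, and its head (24 mm across y, wedge foot 8 mm) between the slot's sides
- short_grip (a point): the same point of the short bracket, a bystander with the same hook and grip block, but its arm ends 65 mm from the grip point (the long one's: 115 mm)
- slot (a point): empty upright, fixed grey sheet 8 mm thick: centre of its slot's floor, 90 mm above the bench. x goes front to back through the sheet, y across, z up. Slot 36 mm wide, sides 38 mm high, open on top. Two spring balls 21 mm up hold a bracket 14 mm too high until a press of about 10 N takes it past them. Home: grip point 67 mm above this point, 0 to 15 mm to -x, arm drooping up to 6 deg

How it is judged:
By the outcome, as a careful person would: the job done as asked, in the order asked, and still so for the second after the job is handed in, with the robot touching nothing.
It also fails if it takes over 40 s, if anything falls off the work surface, if the arm or the gripper's body presses on something with over 40 N, if the wrist force passes 120 N, or if a joint passes its speed limit or range.

## Working session

There is one attempt and no reset: what is moved stays moved. The work goes in short steps, Python scripts to look and compute and a tool call to move; the robot and the scene stay as the last step left them, time stands still between calls to the robot, and variables do not carry over. Pictures are saved under pics/ and viewed, and the job is handed in when it is done.

Besides the shell and the picture viewer there is one more tool, called in YAML: its name, and indented under it one key for each argument. play_rows: Moves the arm, as the interface text tells. Its arguments: {"type":"object","properties":{"commands":{"type":"array"},"squeeze":{"type":"number"}},"required":["commands"]}

```bash
ls -la; mkdir -p pics
cat > h.py <<'E'
import numpy as np, cv2
from cell import manip
from scipy.spatial.transform import Rotation as Rn
def snap(n,name):
    st=manip.read_state()
    p,d=manip.camera(n); cv2.imwrite(f'pics/{name}.png',p[:,:,::-1]); np.savez(f'pics/{name}.npz',p=p,d=d,pos=st['eef_pos'],rot=st['eef_rot'])
    return p,d,st
def Twc(n,pos=None,rot=None):
    i=manip.camera_info(n)
    if n=='wrist':
        T=np.eye(4);T[:3,:3]=Rn.from_euler('xyz',rot).as_matrix();T[:3,3]=pos
        return T@np.array(i['tool_from_camera'])
    return np.linalg.inv(np.array(i['camera_from_world']))
def cloud(n,name):
    z=np.load(f'pics/{name}.npz');d=z['d'];i=manip.camera_info(n);K=np.array(i['intrinsics']);k1=i['k1']
    h,w=d.shape;u,v=np.meshgrid(np.arange(w),np.arange(h))
    pts=np.stack([u,v],-1).reshape(-1,1,2).astype(np.float64)
    un=cv2.undistortPoints(pts,K,np.array([k1,0,0,0.])).reshape(h,w,2)
    c=np.stack([un[...,0]*d,-un[...,1]*d,-d,np.ones_like(d)],-1)
    T=Twc(n,z['pos'],z['rot'])
    W=(c@T.T)[...,:3]; W[d==0]=np.nan
    return W,z['p']
E
python3 - <<'E'
from h import *
print(manip.read_state())
for n in['side','top','wrist']:
    snap(n,n+'0'); print(n,manip.camera_info(n))
E
```

```text
total 12
drwxr-xr-x  3 agent agent 4096 Dec  7 13:38 .
drwxr-xr-x 23 root  root  4096 Dec  7 13:38 ..
drwxr-xr-x  2 agent agent 4096 Dec  7 13:38 pics
{'clock': 0.0, 'joints': array([-1.23656941e+00,  3.00478707e-01,  1.52157942e+00, -1.73252070e-05,
        1.32068853e+00, -6.66135375e-02]), 'qd': array([-8.74222730e-04,  1.89931398e-04, -7.28505155e-04,  1.86112266e-04,
       -5.74150697e-04, -3.93696634e-05]), 'effort': array([ 6.69835972e-04, -5.31808412e+01, -3.52730656e+01,  7.08561670e-02,
        2.44786829e-02, -1.12387474e-04]), 'eef_pos': array([ 214.50660919, -506.16321046,  204.88285619]), 'eef_rot': array([-3.14044008e+00, -6.00720127e-05,  4.00844719e-01]), 'wrist_force': array([-0.52833382, -0.26521123, -0.25920901]), 'moment': array([ 4.33550135e-02,  1.60755848e-05, -4.07516580e-02]), 'finger_gap': 94.12143814805198}
side {'intrinsics': array([[366.73217153,   0.        , 254.02024106],
       [  0.        , 366.73217153, 190.95489425],
       [  0.        ,   0.        ,   1.        ]]), 'k1': 0.04126022093994976, 'camera_from_world': array([[-9.09123592e-01, -4.1
[... 744 characters left out ...]
03,  9.78780594e-01,
        -8.22235122e+02],
       [ 0.00000000e+00,  0.00000000e+00,  0.00000000e+00,
         1.00000000e+00]])}
wrist {'intrinsics': array([[324.33338761,   0.        , 255.15587784],
       [  0.        , 324.33338761, 193.4564468 ],
       [  0.        ,   0.        ,   1.        ]]), 'k1': -0.031246852502951464, 'tool_from_camera': array([[-2.77433515e-04,  9.70306712e-01,  2.41877673e-01,
         6.95816777e+01],
       [ 9.99999822e-01,  3.97176368e-04, -4.46297624e-04,
        -1.17031764e-01],
       [-5.29113675e-04,  2.41877506e-01, -9.70306649e-01,
        -1.79649270e+02],
       [ 0.00000000e+00,  0.00000000e+00,  0.00000000e+00,
         1.00000000e+00]])}
```

View pics/side0.png

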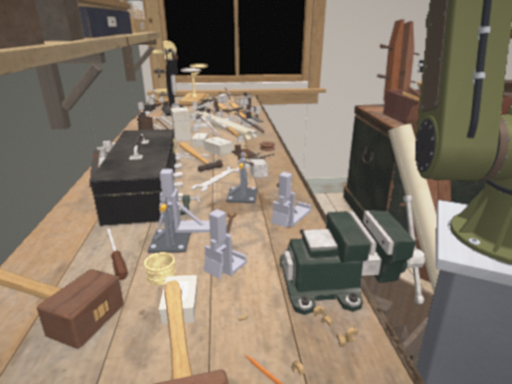

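View pics/top0.png

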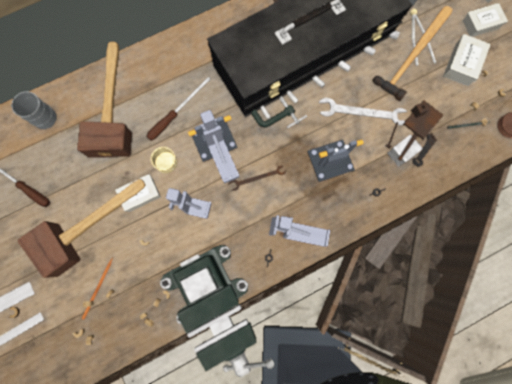

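View pics/wrist0.png

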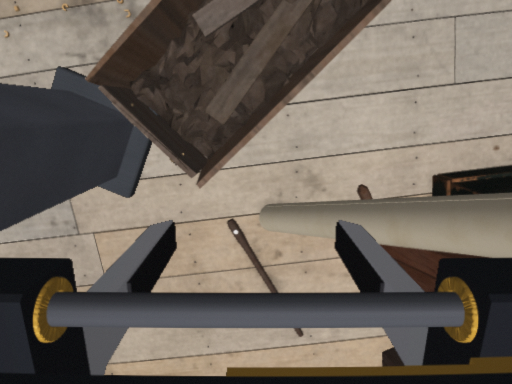

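The top view shows the occupied upright at (213,140), the empty upright at (332,160), the short loose bracket at (188,203) and the long one at (300,232). I'll enlarge these and compute clouds.

Run:
```python
from h import *
p=cv2.imread('pics/top0.png'); cv2.imwrite('pics/top0z.png',cv2.resize(p[110:270,150:390],None,fx=3.3,fy=3.3,interpolation=cv2.INTER_CUBIC))
p=cv2.imread('pics/side0.png'); cv2.imwrite('pics/side0z.png',cv2.resize(p[140:290,140:340],None,fx=4,fy=4,interpolation=cv2.INTER_CUBIC))
W,_=cloud('top','top0')
for n,(u0,u1,v0,v1) in dict(long=(264,334,208,252),up=(305,366,135,182),short=(160,216,184,220),occ=(185,245,105,182)).items():
    s=W[v0:v1,u0:u1].reshape(-1,3); s=s[np.isfinite(s).all(1)]
    print(n,len(s),np.histogram(s[:,2],bins=np.arange(-10,200,10))[0])
```

```text
long 3070 [1866  632  127   46   46   29   21   44   20   26   29    7    9    6
   30  112    0    0    0    0]
up 2854 [1359  900   53   28   26   26   28   46   59   74   18   22  126   55
    1    0    0    0    0    0]
short 2011 [1190  277   89   23   24   30   24   46   22   23   58   16   15   16
   28  116    0    0    0    0]
occ 4607 [2447  572   31   22   52  569   99   62   56   66   64   79  130  134
   17   24   18   23  130    0]
```

View pics/top0z.png

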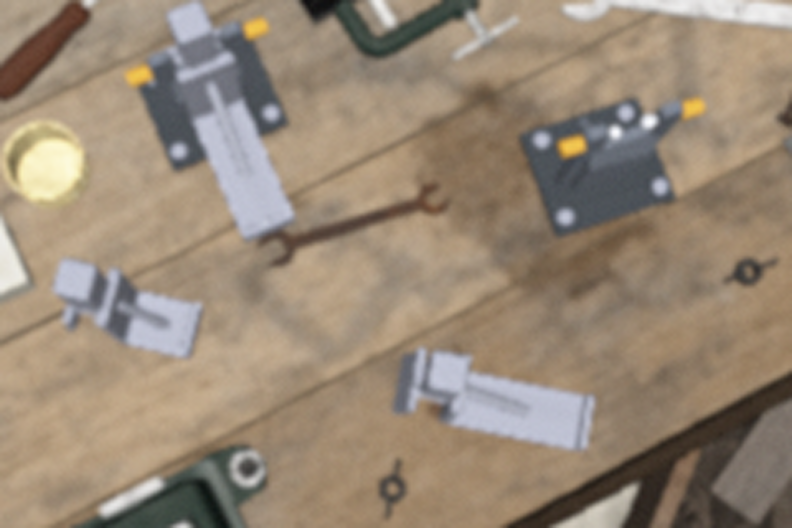

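View pics/side0z.png

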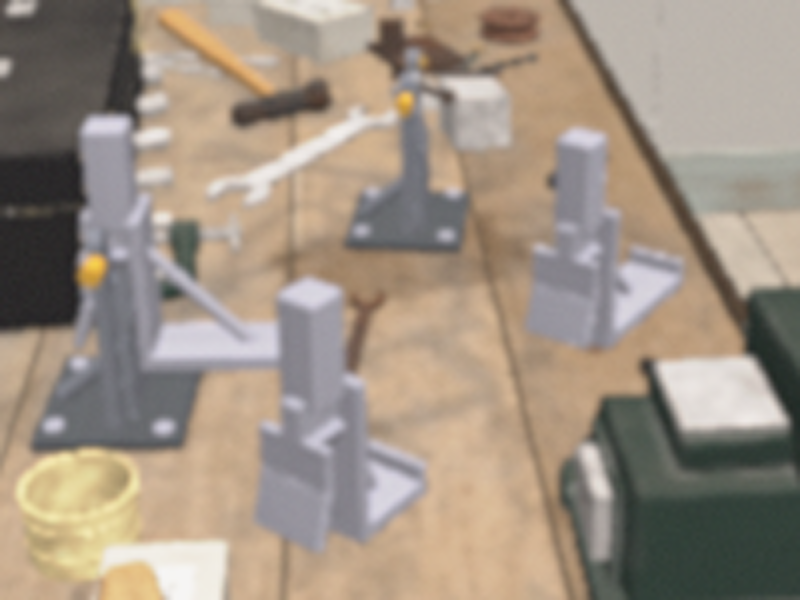

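Run:
```python
from h import *
W,P=cloud('top','top0')
def sel(b,z0,z1):
    u0,u1,v0,v1=b
    s=W[v0:v1,u0:u1].reshape(-1,3); s=s[np.isfinite(s).all(1)]
    return s[(s[:,2]>z0)&(s[:,2]<z1)]
def rect(n,s):
    (c,sz,a)=cv2.minAreaRect(s[:,:2].astype(np.float32)); print(n,len(s),'c',np.round(c,1),'sz',np.round(sz,1),'a',round(a,1),'med',np.round(np.median(s,0),1))
L=(264,334,208,252);U=(305,366,135,182);S=(160,216,184,220);O=(185,245,105,182)
rect('Ltop',sel(L,137,155));rect('Larm',sel(L,4,20));rect('Lall',sel(L,30,100))
rect('Stop',sel(S,137,155));rect('Sarm',sel(S,4,20))
rect('Utop',sel(U,105,140));rect('Ubase',sel(U,3,20));rect('Umid',sel(U,30,100))
rect('Otop',sel(O,165,190));rect('Osheet',sel(O,110,130));rect('Obase',sel(O,3,15));rect('Oarm',sel(O,35,60))
W,P=cloud('side','side0')
for n,b,z in [('Ltop',(270,300,165,190),(137,155)),('Utop',(225,265,145,200),(100,140)),('Ubase',(225,265,180,205),(3,15))]: rect('side '+n,sel(b,*z))
```

```text
Ltop 133 c [500.9 173.3] sz [23.7 23.8] a 80.9 med [500.6 174.  141.7]
Larm 607 c [476.7 130.6] sz [141.2  75.1] a 84.0 med [486.9 102.    8.3]
Lall 215 c [500.2 157.4] sz [76.4 44.2] a 84.1 med [494.7 183.9  65.8]
Stop 132 c [549.6 411.2] sz [24.4 23.9] a 78.1 med [549.3 410.8 141.8]
Sarm 308 c [548.8 409.1] sz [126.8  39.7] a 79.8 med [539.9 370.1   8.5]
Utop 197 c [674.2  51.3] sz [ 11.1 102. ] a 20.7 med [672.4  60.3 114.4]
Ubase 842 c [677.3  52.4] sz [85.9 96.1] a 20.9 med [663.2  56.5   6.4]
Umid 277 c [671.   50.2] sz [15.5 70.3] a 20.7 med [666.5  51.9  72.8]
Otop 143 c [711.2 344.7] sz [24.6 23.8] a 25.7 med [709.2 343.9 176.3]
Osheet 264 c [707.6 343. ] sz [ 28.3 101.4] a 25.3 med [702.3 340.7 120.4]
Obase 436 c [709.6 336.2] sz [197.8 131.6] a 2.6 med [702.3 352.5   6.1]
Oarm 706 c [702.1 325.5] sz [100.9 199.7] a 88.3 med [653.3 315.9  43.3]
side Ltop 66 c [499.4 175.4] sz [23.4 22.4] a 79.5 med [497.9 180.5 144.2]
side Utop 81 c [673.2  53.9] sz [10.9 99.7] a 20.8 med [665.1  76.8 117.9]
side Ubase 364 c [682.5  25.8] sz [116.4 175.6] a 25.5 med [665.2  69.8   9.6]
```

play_rows:
  commands:
    - {"z": -0.06}
    - {"z": -0.06}
    - {"x": 0.03, "y": -0.0312}
    - {"x": 0.03, "y": -0.0312}
    - {"x": 0.03, "y": -0.0312}
    - {"x": 0.03, "y": -0.0312}
    - {"x": 0.03, "y": -0.0312}
    - {"x": 0.03, "y": -0.0312}
    - {"x": 0.03, "y": -0.0312}
    - {"x": 0.03, "y": -0.0312}
    - {"x": 0.03, "y": -0.0312}
    - {"x": 0.03, "y": -0.0312}
    - {"x": 0.03, "y": -0.0312}
    - {"x": 0.03, "y": -0.0312}
    - {"x": 0.03, "y": -0.0312}
    - {"x": 0.03, "y": -0.0312}
    - {"z": 0}

```text
$.commands[0]: bad value
```

Run:
```python
from h import *
p,d,st=snap('wrist','w1'); print(st['clock'],st['eef_pos'],st['eef_rot'],st['joints'])
cv2.imwrite('pics/w1z.png',cv2.resize(p[:,:,::-1],None,fx=1.5,fy=1.5,interpolation=cv2.INTER_CUBIC))
```

```text
0.15 [ 214.49888756 -506.24294508  205.03202155] [-3.14076544e+00 -7.35180976e-05  4.00775874e-01] [-1.23664768e+00  3.00321204e-01  1.52143104e+00  1.88680491e-05
  1.32067068e+00 -6.66319392e-02]
```

View pics/w1z.png

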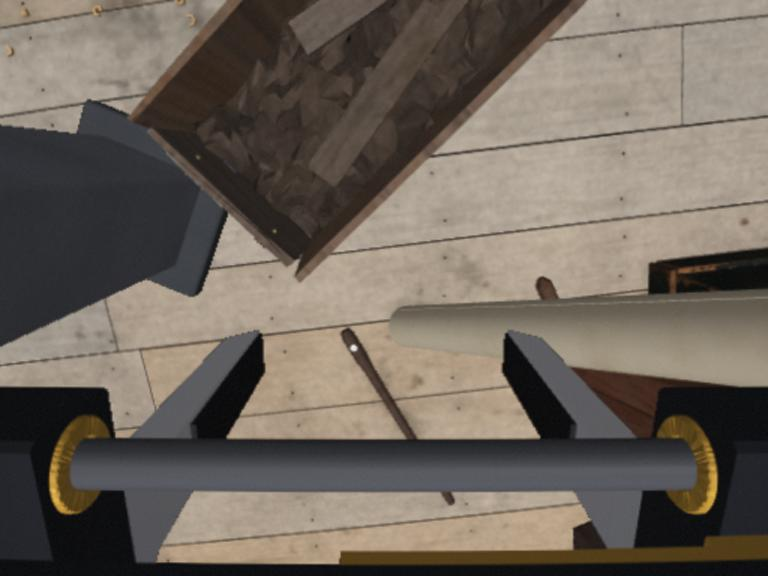

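Refused: rows need every field. The arm has not moved; I'm re-sending with all fields filled in.

play_rows:
  commands:
    - {"x": 0, "y": 0, "z": -0.06, "wx": 0, "wy": 0, "wz": 0, "grip": 1}
    - {"x": 0, "y": 0, "z": -0.06, "wx": 0, "wy": 0, "wz": 0, "grip": 1}
    - {"x": 0.03, "y": -0.0312, "z": 0, "wx": 0, "wy": 0, "wz": 0, "grip": 1}
    - {"x": 0.03, "y": -0.0312, "z": 0, "wx": 0, "wy": 0, "wz": 0, "grip": 1}
    - {"x": 0.03, "y": -0.0312, "z": 0, "wx": 0, "wy": 0, "wz": 0, "grip": 1}
    - {"x": 0.03, "y": -0.0312, "z": 0, "wx": 0, "wy": 0, "wz": 0, "grip": 1}
    - {"x": 0.03, "y": -0.0312, "z": 0, "wx": 0, "wy": 0, "wz": 0, "grip": 1}
    - {"x": 0.03, "y": -0.0312, "z": 0, "wx": 0, "wy": 0, "wz": 0, "grip": 1}
    - {"x": 0.03, "y": -0.0312, "z": 0, "wx": 0, "wy": 0, "wz": 0, "grip": 1}
    - {"x": 0.03, "y": -0.0312, "z": 0, "wx": 0, "wy": 0, "wz": 0, "grip": 1}
    - {"x": 0.03, "y": -0.0312, "z": 0, "wx": 0, "wy": 0, "wz": 0, "grip": 1}
    - {"x": 0.03, "y": -0.0312, "z": 0, "wx": 0, "wy": 0, "wz": 0, "grip": 1}
    - {"x": 0.03, "y": -0.0312, "z": 0, "wx": 0, "wy": 0, "wz": 0, "grip": 1}
    - {"x": 0.03, "y": -0.0312, "z": 0, "wx": 0, "wy": 0, "wz": 0, "grip": 1}
    - {"x": 0.03, "y": -0.0312, "z": 0, "wx": 0, "wy": 0, "wz": 0, "grip": 1}
    - {"x": 0.03, "y": -0.0312, "z": 0, "wx": 0, "wy": 0, "wz": 0, "grip": 1}
    - {"x": 0, "y": 0, "z": 0, "wx": 0, "wy": 0, "wz": 0, "grip": 1}

```text
clock: 2.33
eef_pos: [431.1, 61.5, 325.0]
eef_rot: [-3.141, 0.001, 0.404]
wrist_force: [0.5, -0.2, -0.1]
finger_gap: 94.1
```

Run:
```python
from h import *
p,d,st=snap('wrist','w1'); print(st['clock'],st['eef_pos'],st['eef_rot'],st['joints'])
cv2.imwrite('pics/w1z.png',cv2.resize(p[:,:,::-1],None,fx=1.5,fy=1.5,interpolation=cv2.INTER_CUBIC))
```

```text
2.325 [431.10744495  61.48426674 324.9607048 ] [-3.14103848e+00  9.48420425e-04  4.04056109e-01] [ 5.73934958e-02 -2.92356859e-02  1.61954380e+00  1.99002110e-04
  1.55236483e+00  1.22413020e+00]
```

View pics/w1z.png

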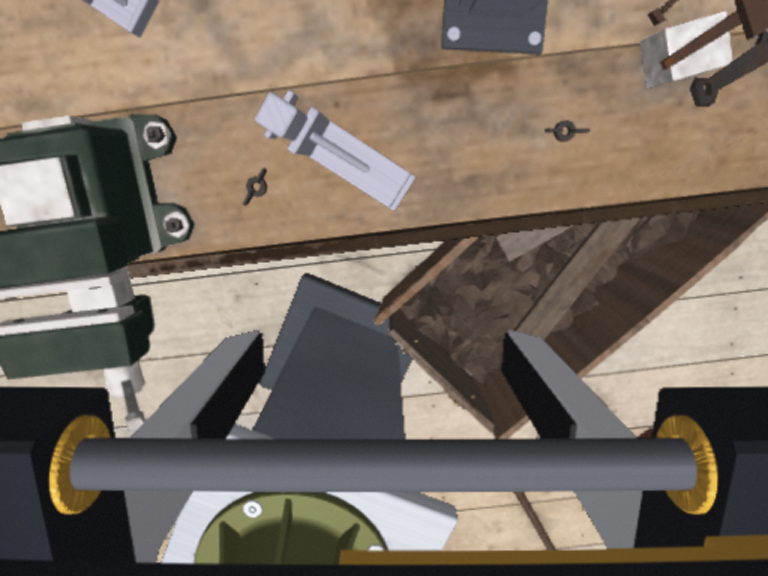

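The view shows the long bracket, with its block top near (185,75) in native pixels, and the near edge of the empty upright's base at the top edge, around (330,25). I'll measure this one and step forward for the upright.

play_rows:
  commands:
    - {"x": 0.05, "y": 0.008, "z": 0, "wx": 0, "wy": 0, "wz": 0, "grip": 1}
    - {"x": 0.05, "y": 0.008, "z": 0, "wx": 0, "wy": 0, "wz": 0, "grip": 1}
    - {"x": 0.04, "y": 0.008, "z": 0, "wx": 0, "wy": 0, "wz": 0, "grip": 1}
    - {"x": 0, "y": 0, "z": 0, "wx": 0, "wy": 0, "wz": 0, "grip": 1}

```text
clock: 2.88
eef_pos: [570.3, 91.1, 323.7]
eef_rot: [-3.141, 0.003, 0.4]
wrist_force: [-0.6, 0.2, -0.4]
finger_gap: 94.0
```

Run:
```python
from h import *
p,d,st=snap('wrist','w2'); print(st['clock'],st['eef_pos'],st['eef_rot'],st['joints'])
cv2.imwrite('pics/w2z.png',cv2.resize(p[:260,:,::-1],None,fx=1.56,fy=1.56,interpolation=cv2.INTER_CUBIC))
W,_=cloud('wrist','w1')
def rect(n,s):
    (c,sz,a)=cv2.minAreaRect(s[:,:2].astype(np.float32)); print(n,len(s),'c',np.round(c,1),'sz',np.round(sz,1),'a',round(a,1),'med',np.round(np.median(s,0),1))
for nm in('w1','w2'):
  W,_=cloud('wrist',nm);s=W[:240].reshape(-1,3);s=s[np.isfinite(s).all(1)]
  def box(cx,cy,r,z0,z1): return s[(abs(s[:,0]-cx)<r)&(abs(s[:,1]-cy)<r)&(s[:,2]>z0)&(s[:,2]<z1)]
  for n,a in dict(Ltop=(500,174,40,138,155),Lmid=(500,174,60,80,135),Larm=(485,90,50,5,20),bench=(560,80,25,-20,20),Utop=(674,52,80,100,140),Ubase=(674,52,80,4,15)).items():
    q=box(*a)
    if len(q)>10: rect(nm+n,q)
```

```text
2.875 [570.31894626  91.10989891 323.72979747] [-3.14091099e+00  2.61313726e-03  3.99758277e-01] [ 9.50631732e-02  3.08568591e-01  1.24012738e+00 -1.33720494e-04
  1.59559395e+00  1.26609898e+00]
w1Ltop 534 c [499.5 173.4] sz [24.  24.2] a 80.0 med [500.1 173.  144.1]
w1Lmid 360 c [498.  160.5] sz [ 8.2 38.9] a 80.3 med [497.9 160.4  94.8]
w1Larm 1348 c [488.6 100.9] sz [83.7 40.2] a 80.7 med [488.1  98.9  10.4]
w1bench 1201 c [560.1  80. ] sz [49.9 49.7] a 89.9 med [ 5.604e+02  8.020e+01 -2.000e-01]
w1Ubase 1891 c [655.8  44.7] sz [46.1 97.9] a 23.3 med [652.5  44.    8.4]
w2Ltop 422 c [500.7 173.4] sz [24.2 23.6] a 81.0 med [501.7 172.8 144.1]
w2Lmid 446 c [500.7 173.9] sz [35.4 40.1] a 80.6 med [511.  163.9  96.2]
w2Larm 1143 c [489.1 101. ] sz [84.1 40.2] a 81.1 med [492.1  97.9  10.5]
w2bench 1001 c [560.  80.] sz [49.9 50. ] a 90.0 med [ 5.605e+02  8.030e+01 -1.000e-01]
w2Utop 665 c [674.6  51.7] sz [ 11.8 101. ] a 20.8 med [674.4  45.4 116.8]
w2Ubase 2827 c [676.3  52.1] sz [84.4 95.1] a 20.5 med [677.5  52.1   8.4]
```

View pics/w2z.png

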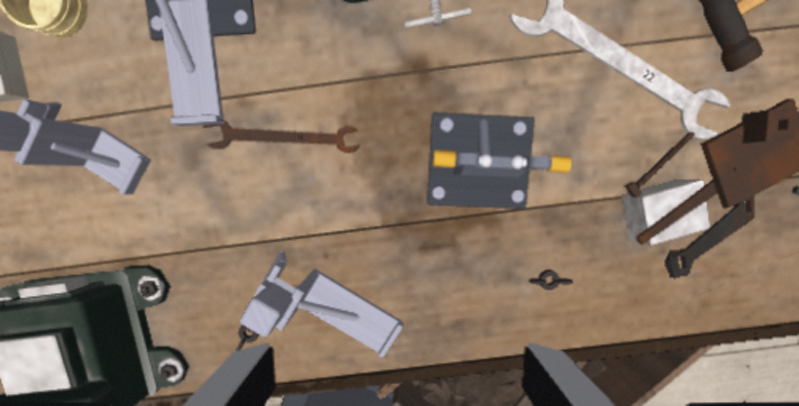

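Empty upright at (485,160) in the scaled view, sheet centre (674.5,52), yaw 20.7°, with its rib on the far (+x) side. Long bracket: grip (500.5,173.4), top at 144.1, hook yaw about 80.8°, all agreeing with the text. I'll go above it and turn.

play_rows:
  commands:
    - {"x": -0.0107, "y": -0.0343, "z": 0, "wx": 0, "wy": 0, "wz": 0, "grip": 1}
    - {"x": -0.0107, "y": -0.0343, "z": 0, "wx": 0, "wy": 0, "wz": 0, "grip": 1}
    - {"x": -0.0107, "y": -0.0343, "z": 0, "wx": 0, "wy": 0, "wz": 0, "grip": 1}
    - {"x": 0, "y": 0, "z": 0.02, "wx": 0, "wy": 0, "wz": -9.65, "grip": 1}
    - {"x": 0, "y": 0, "z": 0.02, "wx": 0, "wy": 0, "wz": -9.65, "grip": 1}
    - {"x": 0, "y": 0, "z": 0.02, "wx": 0, "wy": 0, "wz": -9.65, "grip": 1}
    - {"x": 0, "y": 0, "z": 0.02, "wx": 0, "wy": 0, "wz": -9.65, "grip": 1}
    - {"x": 0, "y": 0, "z": 0.02, "wx": 0, "wy": 0, "wz": -9.65, "grip": 1}
    - {"x": 0, "y": 0, "z": 0.02, "wx": 0, "wy": 0, "wz": -9.65, "grip": 1}
    - {"x": 0, "y": 0, "z": 0, "wx": 0, "wy": 0, "wz": 0, "grip": 1}

```text
clock: 4.18
eef_pos: [498.4, 173.4, 205.2]
eef_rot: [-3.14, 0.001, 1.41]
wrist_force: [-0.2, 0.3, 1.2]
finger_gap: 94.2
```

Run:
```python
from h import *
p=cv2.imread('pics/side0.png'); cv2.imwrite('pics/side0o.png',cv2.resize(p[150:260,140:270],None,fx=5,fy=5,interpolation=cv2.INTER_CUBIC))
p,d,st=snap('wrist','w3'); print(st['clock'],st['eef_pos'],st['eef_rot'],st['joints'])
```

```text
4.175 [498.41716837 173.38454265 205.22389139] [-3.14047690e+00  6.09273655e-04  1.40954310e+00] [ 2.65412568e-01  2.51227810e-01  1.58349583e+00 -9.62113140e-05
  1.30813688e+00  4.26691172e-01]
```

View pics/w3.png

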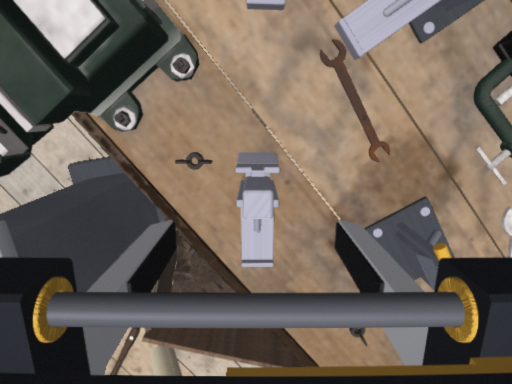

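View pics/side0o.png

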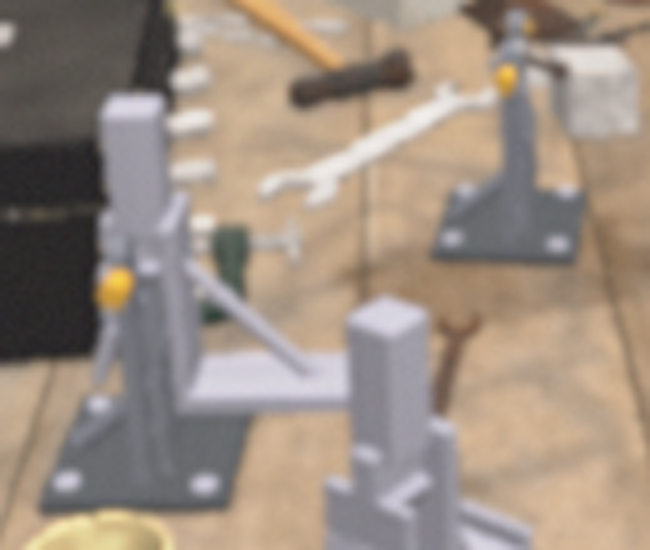

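Both ribs sit behind (left), so the front faces the robot. The bracket is centred between the fingers (column 257). I'll descend and grip.

play_rows:
  commands:
    - {"x": 0, "y": 0.002, "z": 0.035, "wx": 0, "wy": 0, "wz": 0, "grip": 1}
    - {"x": 0, "y": 0, "z": 0.035, "wx": 0, "wy": 0, "wz": 0, "grip": 1}
    - {"x": 0, "y": 0, "z": 0.03, "wx": 0, "wy": 0, "wz": 0, "grip": 1}
    - {"x": 0, "y": 0, "z": 0, "wx": 0, "wy": 0, "wz": 0, "grip": 0.5}
    - {"x": 0, "y": 0, "z": 0, "wx": 0, "wy": 0, "wz": 0, "grip": 0.3}
    - {"x": 0, "y": 0, "z": 0, "wx": 0, "wy": 0, "wz": 0, "grip": 0.1}
    - {"x": 0, "y": 0, "z": 0, "wx": 0, "wy": 0, "wz": 0, "grip": 0}
    - {"x": 0, "y": 0, "z": 0, "wx": 0, "wy": 0, "wz": 0, "grip": 0}
    - {"x": 0, "y": 0, "z": 0, "wx": 0, "wy": 0, "wz": 0, "grip": 0}
    - {"x": 0, "y": 0, "z": 0, "wx": 0, "wy": 0, "wz": 0, "grip": 0}
  squeeze: 50

```text
clock: 5.48
eef_pos: [501.4, 174.1, 105.4]
eef_rot: [-3.142, 0.0, 1.411]
wrist_force: [-1.1, -0.4, -0.1]
finger_gap: 27.2
```

play_rows:
  commands:
    - {"x": 0, "y": 0, "z": 0, "wx": 0, "wy": 0, "wz": 0, "grip": 0}
    - {"x": 0, "y": 0, "z": 0, "wx": 0, "wy": 0, "wz": 0, "grip": 0}
    - {"x": 0, "y": 0, "z": 0, "wx": 0, "wy": 0, "wz": 0, "grip": 0}
    - {"x": 0, "y": 0, "z": 0, "wx": 0, "wy": 0, "wz": 0, "grip": 0}

```text
clock: 5.98
eef_pos: [501.3, 174.1, 105.4]
eef_rot: [-3.141, 0.0, 1.411]
wrist_force: [-0.9, 0.6, -1.8]
finger_gap: 23.6
```

Gripped at 23.6 mm. Lift, carry over the upright and turn.

play_rows:
  commands:
    - {"x": 0, "y": 0, "z": -0.02, "wx": 0, "wy": 0, "wz": 0, "grip": 0}
    - {"x": 0, "y": 0, "z": -0.04, "wx": 0, "wy": 0, "wz": 0, "grip": 0}
    - {"x": 0, "y": 0, "z": -0.055, "wx": 0, "wy": 0, "wz": 0, "grip": 0}
    - {"x": 0, "y": 0, "z": -0.055, "wx": 0, "wy": 0, "wz": 0, "grip": 0}
    - {"x": -0.0192, "y": 0.0372, "z": 0, "wx": 0, "wy": 0, "wz": 0, "grip": 0}
    - {"x": -0.0192, "y": 0.0372, "z": 0, "wx": 0, "wy": 0, "wz": 0, "grip": 0}
    - {"x": -0.0192, "y": 0.0372, "z": 0, "wx": 0, "wy": 0, "wz": 0, "grip": 0}
    - {"x": -0.0192, "y": 0.0372, "z": 0, "wx": 0, "wy": 0, "wz": 0, "grip": 0}
    - {"x": -0.0192, "y": 0.0372, "z": 0, "wx": 0, "wy": 0, "wz": 0, "grip": 0}
    - {"x": 0, "y": 0, "z": 0, "wx": 0, "wy": 0, "wz": 10.02, "grip": 0}
    - {"x": 0, "y": 0, "z": 0, "wx": 0, "wy": 0, "wz": 10.02, "grip": 0}
    - {"x": 0, "y": 0, "z": 0, "wx": 0, "wy": 0, "wz": 10.02, "grip": 0}
    - {"x": 0, "y": 0, "z": 0, "wx": 0, "wy": 0, "wz": 10.02, "grip": 0}
    - {"x": 0, "y": 0, "z": 0, "wx": 0, "wy": 0, "wz": 10.02, "grip": 0}
    - {"x": 0, "y": 0, "z": 0, "wx": 0, "wy": 0, "wz": 10.02, "grip": 0}
    - {"x": 0, "y": 0, "z": 0, "wx": 0, "wy": 0, "wz": 0, "grip": 0}
    - {"x": 0, "y": 0, "z": 0, "wx": 0, "wy": 0, "wz": 0, "grip": 0}

```text
clock: 8.1
eef_pos: [669.8, 49.7, 275.2]
eef_rot: [-3.142, 0.0, 0.366]
wrist_force: [0.3, -0.3, -2.8]
finger_gap: 23.4
```

Run:
```python
from h import *
p,d,st=snap('wrist','w4'); print(st['clock'],st['eef_pos'],st['eef_rot'],st['joints'],st['wrist_force'])
p,d,st=snap('side','s4')
cv2.imwrite('pics/s4z.png',cv2.resize(p[60:220,150:330,::-1],None,fx=3.7,fy=3.7,interpolation=cv2.INTER_CUBIC))
p,d,st=snap('top','t4')
cv2.imwrite('pics/t4z.png',cv2.resize(p[90:250,240:420,::-1],None,fx=3.7,fy=3.7,interpolation=cv2.INTER_CUBIC))
```

```text
8.1 [669.79535724  49.71974645 275.24663379] [-3.14152693e+00  2.84760565e-04  3.66006021e-01] [ 1.95887922e-02  5.53037485e-01  1.00744872e+00 -3.48662975e-05
  1.58139661e+00  1.22437874e+00] [ 0.26830298 -0.31475653 -2.82572985]
```

View pics/w4.png

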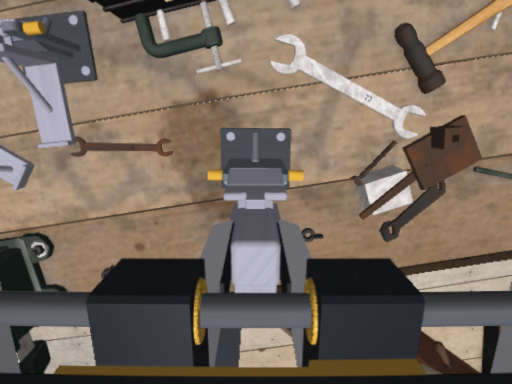

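View pics/s4z.png

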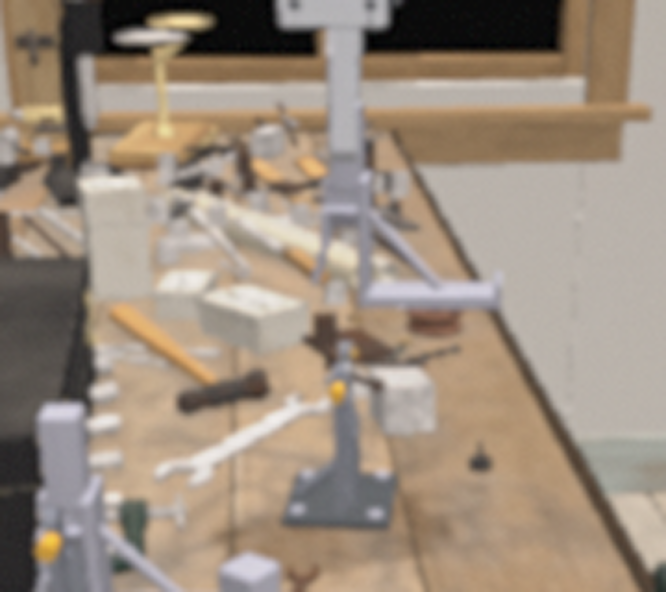

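View pics/t4z.png

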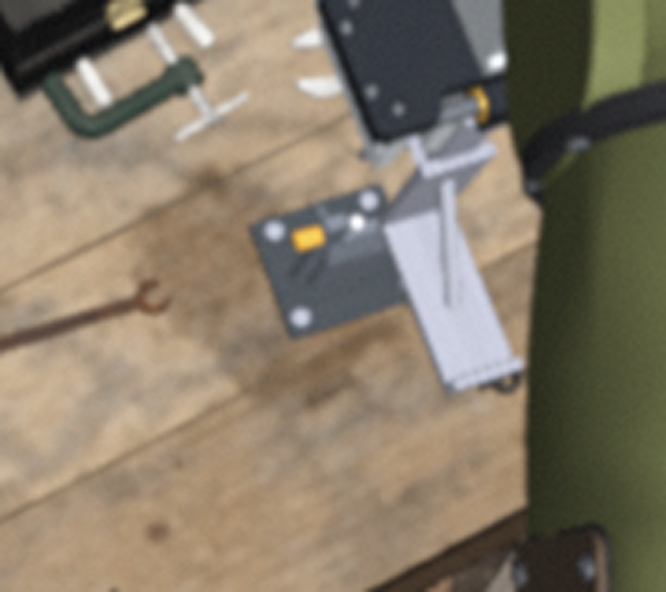

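The bracket hangs level above the empty upright with its arm to the front. I'll measure it against the sheet in the slot frame.

Run:
```python
from h import *
u=np.array([.9354,.3535]);v=np.array([-.3535,.9354]);S=np.array([674.5,51.8])
for cam,nm in(('wrist','w4'),('side','s4'),('top','t4'),('wrist','w2')):
  W,_=cloud(cam,nm);s=W.reshape(-1,3);s=s[np.isfinite(s).all(1)]
  r=s[:,:2]-S;a=r@u;b=r@v;z=s[:,2]
  m=(a>-150)&(a<60)&(abs(b)<60)
  print(nm)
  for z0 in list(range(60,135,10))+list(range(150,300,10)):
    k=m&(z>=z0)&(z<z0+10)
    if k.sum()>8:
      q=np.percentile(a[k],[1,50,99]);w=np.percentile(b[k],[1,50,99]); print(z0,k.sum(),'a',np.round(q,1),'b',np.round(w,1))
  k=m&(z>100)&(z<145)
  if k.sum(): print('sheet',[ (round(float(np.percentile(z[k],p)),1)) for p in(50,90,99)])
```

```text
w4
60 89 a [3.3 3.5 3.7] b [-34.5  -7.5  32.9]
70 84 a [3.2 3.6 3.8] b [-34.5   4.6  33.4]
80 63 a [3.2 3.5 3.8] b [-34.2  -0.1  33.6]
90 19 a [3.4 3.6 3.9] b [-35.3 -29.7  33.5]
100 17 a [3.2 3.6 4.4] b [-35.7 -29.9  34. ]
110 347 a [-5.4  1.3  5.7] b [-51.1  28.2  49.7]
120 93 a [-4.2  0.5  3.8] b [-34.5 -28.9  33.2]
170 107 a [-101.   -96.5  -14.6] b [-20.4  -3.4  18.4]
180 256 a [-100.3  -96.    20. ] b [-20.2   0.4  19.1]
190 343 a [-15.5  18.6  20.4] b [-21.4  -0.1  20.9]
200 370 a [-15.3  15.6  17.7] b [-21.4  -0.9  21.1]
210 364 a [-15.4  12.8  14.5] b [-21.4   0.7  20.6]
220 180 a [-14.8  12.2  12.5] b [-21.   -0.8  20.3]
230 228 a [ 0.4 12.2 12.6] b [-21.2  -0.1  20.3]
240 540 a [ 1.5  9.6 12.5] b [-21.2  -0.8  20.9]
250 154 a [ 5.3 11.6 12.5] b [-9.5  0.5 10.3]
260 288 a [ 4.1  6.4 12.5] b [-11.7  -0.7  10.8]
270 256 a [2.4 6.1 6.6] b [-16.4  -0.1  15.9]
280 492 a [2.4 4.6 6.7] b [-23.3  -0.1  22.6]
290 593 a [2.4 4.5 6.7] b [-23.5  -1.1  22.9]
sheet [116.7, 126.8, 128.8]
s4
60 27 a [-11.2  -5.9   1.9] b [-18.6  23.6  36.1]
70 27 a [-10.3  -6.6   1.5] b [-23.6  25.2  35.4]
[... 1602 characters left out ...]
230 65 a [-29.1 -22.2   4.9] b [-17.2   7.1  19.2]
240 36 a [-22.7 -21.9   3.3] b [-18.    7.2  19.8]
250 45 a [-22.6 -22.  -10.6] b [-18.5   7.5  19.5]
260 81 a [-22.3 -18.6 -11.9] b [-18.8   1.4  18.5]
270 22 a [-17.7 -16.9 -13.7] b [-18.6   0.4  12.8]
280 37 a [-17.7 -16.3  -8.8] b [-9.8 10.4 23.3]
290 28 a [-17.5 -14.7  -9.1] b [-5.6 14.2 23.4]
sheet [114.1, 125.4, 127.3]
w2
60 57 a [-11.2 -10.2  -4.1] b [-34.4   1.8  26.8]
70 105 a [-9.8 -7.9 -5.5] b [-24.3   0.1  24.3]
80 105 a [-6.8 -5.   2.9] b [-24.2  -0.7  24. ]
90 67 a [-4.1 -0.   3.8] b [-14.   -3.2  14.5]
110 434 a [-5.7 -0.2  5.7] b [-50.1   9.8  50.3]
120 225 a [-4.1  0.1  3.8] b [-33.7 -18.2  34. ]
sheet [116.8, 127.8, 129.5]
```

Run:
```python
from h import *
u=np.array([.9354,.3535]);v=np.array([-.3535,.9354]);S=np.array([674.5,51.8])
for nm,cam in(('w2','wrist'),('top0','top')):
  W,_=cloud(cam,nm);s=W.reshape(-1,3);s=s[np.isfinite(s).all(1)]
  r=s[:,:2]-S;a=r@u;b=r@v;z=s[:,2]
  for z0 in range(10,100,8):
    k=(abs(a)<30)&(abs(b)<50)&(z>=z0)&(z<z0+8)
    if k.sum()>5: print(nm,z0,k.sum(),np.round(np.percentile(a[k],[2,50,98]),1),np.round(np.percentile(b[k],[2,98]),1))
# occupied: sheet near |b| 26..50
W,_=cloud('top','top0');s=W[100:185,185:250].reshape(-1,3);s=s[np.isfinite(s).all(1)]
t=np.radians(25.5);u=np.array([np.cos(t),np.sin(t)]);v=np.array([-u[1],u[0]])
r=s[:,:2]-[711.2,344.7];a=r@u;b=r@v
k=(s[:,2]>105)&(s[:,2]<135)&(abs(b)>27)&(abs(b)<36);print('occ sheet a rel grip',np.round(np.percentile(a[k],[5,50,95]),1),k.sum())
for z0 in range(30,60,4):
  k=(s[:,2]>z0)&(s[:,2]<z0+4)&(abs(b)<18)&(a<-20)
  if k.sum(): print(z0,k.sum(),np.round(np.percentile(a[k],[2,50,98]),1))
```

```text
w2 10 149 [-29.7 -20.8  29.5] [-41.6  43.4]
w2 18 36 [-11.2  26.4  29.5] [-9.7 23.9]
w2 26 57 [-11.1  17.8  23.6] [-3.9 24.1]
w2 34 35 [-11.2   9.4  15. ] [-8.6 24.2]
w2 50 8 [-11.2  -8.4  -4.3] [-31.   24.3]
w2 58 21 [-11.2 -10.8  -4.1] [-34.6  27.1]
w2 66 78 [-10.9  -9.6  -5.5] [-23.7  24.3]
w2 74 83 [-8.5 -7.2 -5.7] [-23.5  24.1]
w2 82 85 [-6.  -4.8  2.6] [-22.5  23.1]
w2 90 67 [-4.1 -0.   3.7] [-11.8  13.6]
top0 10 24 [-28.6 -10.9  29.4] [-28.7  38. ]
top0 18 22 [-11.3 -10.7   1.9] [-23.1  34.2]
top0 26 18 [-11.3 -10.6  -1.9] [-16.8  34.1]
top0 34 22 [-11.4 -10.5   3.2] [-22.9  34.3]
top0 42 21 [-11.4 -10.7   0.3] [-19.5  34.3]
top0 50 22 [-11.3 -10.5   1.2] [-35.   34.5]
top0 58 31 [-11.3 -10.3   0.9] [-26.8  34. ]
top0 66 42 [-10.6  -8.5  -2.1] [-29.4  34.5]
top0 74 50 [-8.5 -5.7 -3.3] [-25.4  34.1]
top0 82 62 [-5.  -2.9  3.3] [-32.4  32.2]
top0 90 11 [-4.6 -4.2 -0.6] [-28.8  31.8]
top0 98 16 [-4.2 -3.7  1.1] [-32.7  49.8]
occ sheet a rel grip [0.7 2.3 8.8] 48
34 6 [-114.6 -114.4 -114.1]
38 139 [-114.   -74.7  -22.4]
42 316 [-106.6  -68.1  -22.4]
46 26 [-114.8  -78.5  -26.3]
50 35 [-114.8 -112.   -61.2]
54 16 [-114.1  -87.8  -55.5]
58 8 [-58.8 -56.  -53.2]
```

Everything is centred within about 1 mm (gap centre a≈0, b≈0; plate clears the upright's front pad by about 4 mm). I'll lower it onto the sheet, then check.

play_rows:
  commands:
    - {"x": 0, "y": 0, "z": 0.025, "wx": 0, "wy": 0, "wz": 0.3, "grip": 0}
    - {"x": 0, "y": 0, "z": 0.025, "wx": 0, "wy": 0, "wz": 0, "grip": 0}
    - {"x": 0, "y": 0, "z": 0.02, "wx": 0, "wy": 0, "wz": 0, "grip": 0}
    - {"x": 0, "y": 0, "z": 0.01, "wx": 0, "wy": 0, "wz": 0, "grip": 0}
    - {"x": 0, "y": 0, "z": 0.01, "wx": 0, "wy": 0, "wz": 0, "grip": 0}
    - {"x": 0, "y": 0, "z": 0, "wx": 0, "wy": 0, "wz": 0, "grip": 0}

```text
clock: 9.0
eef_pos: [669.7, 49.8, 185.1]
eef_rot: [-3.141, 0.001, 0.357]
wrist_force: [0.2, 0.8, -1.7]
finger_gap: 24.0
```

Run:
```python
from h import *
p,d,st=snap('wrist','w5'); print(st['clock'],st['eef_pos'],st['eef_rot'],st['wrist_force'],st['moment'])
cv2.imwrite('pics/w5z.png',cv2.resize(p[90:240,150:350,::-1],None,fx=4,fy=4,interpolation=cv2.INTER_CUBIC))
```

```text
9.0 [669.71301131  49.75433962 185.13311626] [-3.14143845e+00  5.34483431e-04  3.57116196e-01] [ 0.23446377  0.80802434 -1.68042216] [ 0.0264469  -0.15400764  0.03756489]
```

View pics/w5z.png

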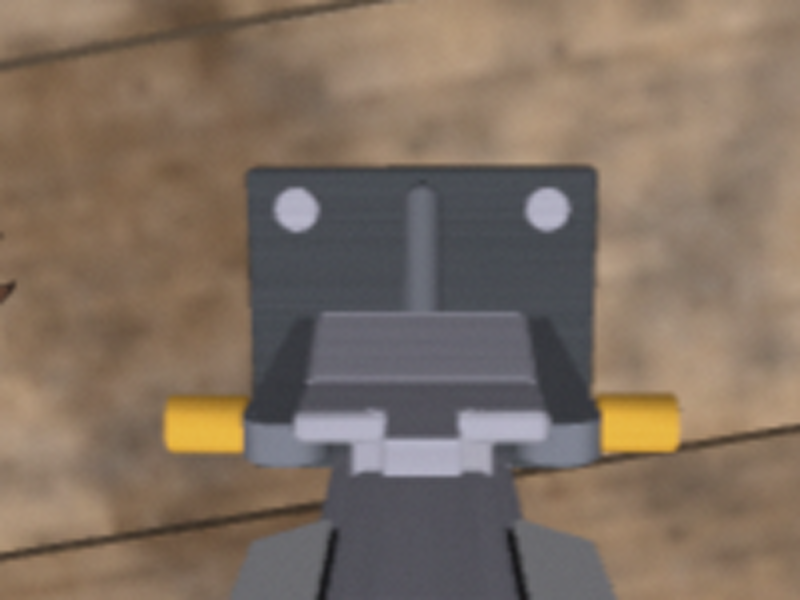

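The lip (scaled 310–540, 310–440) is behind the sheet, centred between the yellow knobs. There's no contact force. I'll continue down to the balls.

play_rows:
  commands:
    - {"x": 0, "y": 0, "z": 0.01, "wx": 0, "wy": 0, "wz": 0, "grip": 0}
    - {"x": 0, "y": 0, "z": 0.01, "wx": 0, "wy": 0, "wz": 0, "grip": 0}
    - {"x": 0, "y": 0, "z": 0.006, "wx": 0, "wy": 0, "wz": 0, "grip": 0}
    - {"x": 0, "y": 0, "z": 0.004, "wx": 0, "wy": 0, "wz": 0, "grip": 0}
    - {"x": 0, "y": 0, "z": 0, "wx": 0, "wy": 0, "wz": 0, "grip": 0}

```text
clock: 9.68
eef_pos: [670.0, 49.8, 155.8]
eef_rot: [3.141, -0.001, 0.357]
wrist_force: [-0.0, -0.3, 0.3]
finger_gap: 23.7
```

play_rows:
  commands:
    - {"x": 0, "y": 0, "z": 0.002, "wx": 0, "wy": 0, "wz": 0, "grip": 0}
    - {"x": 0, "y": 0, "z": 0.002, "wx": 0, "wy": 0, "wz": 0, "grip": 0}

```text
clock: 9.93
eef_pos: [670.5, 49.8, 153.0]
eef_rot: [3.141, -0.003, 0.357]
wrist_force: [-0.4, -0.2, 8.7]
finger_gap: 23.5
```

play_rows:
  commands:
    - {"x": 0, "y": 0, "z": 0.002, "wx": 0, "wy": 0, "wz": 0, "grip": 0}
    - {"x": 0, "y": 0, "z": 0.002, "wx": 0, "wy": 0, "wz": 0, "grip": 0}

```text
clock: 10.18
eef_pos: [670.4, 49.9, 148.6]
eef_rot: [3.141, -0.002, 0.357]
wrist_force: [2.1, -0.6, 1.3]
finger_gap: 23.8
```

play_rows:
  commands:
    - {"x": 0, "y": 0, "z": 0.002, "wx": 0, "wy": 0, "wz": 0, "grip": 0}
    - {"x": 0, "y": 0, "z": 0.002, "wx": 0, "wy": 0, "wz": 0, "grip": 0}

```text
clock: 10.42
eef_pos: [669.2, 49.7, 142.1]
eef_rot: [-3.141, 0.002, 0.357]
wrist_force: [-0.1, -0.5, -3.5]
finger_gap: 23.7
```

It snapped past the balls at about 9–11 N. Now I'll seat it on the floor.

play_rows:
  commands:
    - {"x": 0, "y": 0, "z": 0.002, "wx": 0, "wy": 0, "wz": 0, "grip": 0}
    - {"x": 0, "y": 0, "z": 0.001, "wx": 0, "wy": 0, "wz": 0, "grip": 0}

```text
clock: 10.68
eef_pos: [669.8, 49.7, 140.4]
eef_rot: [-3.142, 0.0, 0.357]
wrist_force: [-0.7, 0.0, 1.3]
finger_gap: 23.7
```

play_rows:
  commands:
    - {"x": 0, "y": 0, "z": 0.001, "wx": 0, "wy": 0, "wz": 0, "grip": 0}
    - {"x": 0, "y": 0, "z": 0, "wx": 0, "wy": 0, "wz": 0, "grip": 0}

```text
clock: 10.92
eef_pos: [669.8, 49.7, 140.3]
eef_rot: [3.141, -0.0, 0.357]
wrist_force: [-4.5, -0.5, 5.4]
finger_gap: 23.9
```

It's on the floor: TCP 140.3 against 140.4 predicted, with force rising. One more small press, then open in place.

play_rows:
  commands:
    - {"x": 0, "y": 0, "z": 0.001, "wx": 0, "wy": 0, "wz": 0, "grip": 0}
    - {"x": 0, "y": 0, "z": 0, "wx": 0, "wy": 0, "wz": 0, "grip": 0}

```text
clock: 11.18
eef_pos: [669.9, 49.8, 140.3]
eef_rot: [3.141, -0.001, 0.357]
wrist_force: [-7.1, -0.9, 11.8]
finger_gap: 23.7
```

play_rows:
  commands:
    - {"x": 0, "y": 0, "z": -0.001, "wx": 0, "wy": 0, "wz": 0, "grip": 0.5}
    - {"x": 0, "y": 0, "z": 0, "wx": 0, "wy": 0, "wz": 0, "grip": 0.7}
    - {"x": 0, "y": 0, "z": 0, "wx": 0, "wy": 0, "wz": 0, "grip": 0.7}
    - {"x": 0, "y": 0, "z": 0, "wx": 0, "wy": 0, "wz": 0, "grip": 0.7}
    - {"x": 0, "y": 0, "z": 0, "wx": 0, "wy": 0, "wz": 0, "grip": 0.7}

```text
clock: 11.8
eef_pos: [669.8, 49.7, 139.4]
eef_rot: [-3.142, 0.0, 0.357]
wrist_force: [-0.2, 0.8, -0.1]
finger_gap: 65.3
```

The gripper is open and the force is zero. Back off upward, then toward the robot for a clear look.

play_rows:
  commands:
    - {"x": 0, "y": 0, "z": -0.02, "wx": 0, "wy": 0, "wz": 0, "grip": 0.7}
    - {"x": 0, "y": 0, "z": -0.04, "wx": 0, "wy": 0, "wz": 0, "grip": 0.7}
    - {"x": 0, "y": 0, "z": -0.05, "wx": 0, "wy": 0, "wz": 0, "grip": 0.7}
    - {"x": 0, "y": 0, "z": -0.05, "wx": 0, "wy": 0, "wz": 0, "grip": 0.7}
    - {"x": -0.05, "y": 0, "z": 0, "wx": 0, "wy": 0, "wz": 0, "grip": 0.7}
    - {"x": -0.05, "y": 0, "z": 0, "wx": 0, "wy": 0, "wz": 0, "grip": 0.7}
    - {"x": -0.05, "y": 0, "z": 0, "wx": 0, "wy": 0, "wz": 0, "grip": 0.7}
    - {"x": 0, "y": 0, "z": 0, "wx": 0, "wy": 0, "wz": 0, "grip": 0.7}
    - {"x": 0, "y": 0, "z": 0, "wx": 0, "wy": 0, "wz": 0, "grip": 0.7}

```text
clock: 12.92
eef_pos: [529.8, -2.6, 299.9]
eef_rot: [3.141, -0.001, 0.357]
wrist_force: [1.3, 0.8, -0.3]
finger_gap: 65.8
```

Run:
```python
from h import *
p,d,st=snap('wrist','w6'); print(st['clock'],st['eef_pos'],st['wrist_force'])
q,d,st=snap('side','s6')
cv2.imwrite('pics/s6z.png',cv2.resize(q[90:250,140:340,::-1],None,fx=3.7,fy=3.7,interpolation=cv2.INTER_CUBIC))
snap('top','t6')
u=np.array([.9354,.3535]);v=np.array([-.3535,.9354]);S=np.array([674.5,51.8])
for cam,nm in(('wrist','w6'),('side','s6'),('top','t6')):
  W,_=cloud(cam,nm);s=W.reshape(-1,3);s=s[np.isfinite(s).all(1)]
  r=s[:,:2]-S;a=r@u;b=r@v;z=s[:,2]
  m=(abs(a)<30)&(abs(b)<18)&(z>174)&(z<190)
  if m.sum()>10: print(nm,'top z',np.round(np.percentile(z[m],[10,50,90]),1),'a',np.round(np.percentile(a[m],[2,98]),1),'b',np.round(np.percentile(b[m],[2,98]),1),m.sum())
  for lo,hi in((-40,-25),(-70,-55),(-110,-90)):
    m=(a>lo)&(a<hi)&(abs(b)>6)&(abs(b)<17)&(z>20)&(z<60)
    if m.sum()>5: print('  arm top at',(lo+hi)/2,round(float(np.median(z[m])),1),m.sum())
  m=(abs(s[:,0]-549.5)<25)&(abs(s[:,1]-411)<25)&(z>138)&(z<150)
  if m.sum()>10: print('  short top',np.round(np.median(s[m],0),1))
```

```text
12.925 [529.80737981  -2.56741053 299.87378478] [ 1.26432029  0.79865018 -0.33764192]
w6 top z [176.5 178.3 179.6] a [-26.2  -3.9] b [-12.4  10.8] 820
  arm top at -32.5 42.5 219
  arm top at -62.5 39.8 204
  arm top at -100.0 36.8 248
s6 top z [175.7 178.7 180.2] a [-25.   -2.8] b [-8.2 13.2] 35
  arm top at -32.5 43.3 17
  arm top at -62.5 40.8 15
  arm top at -100.0 37.8 21
  short top [548. 417. 144.]
t6 top z [174.5 176.  178.3] a [-25.  -3.] b [-11.  10.] 115
  arm top at -32.5 40.8 35
  arm top at -62.5 37.4 54
  arm top at -100.0 34.4 74
  short top [549.2 410.7 141.7]
```

View pics/w6.png

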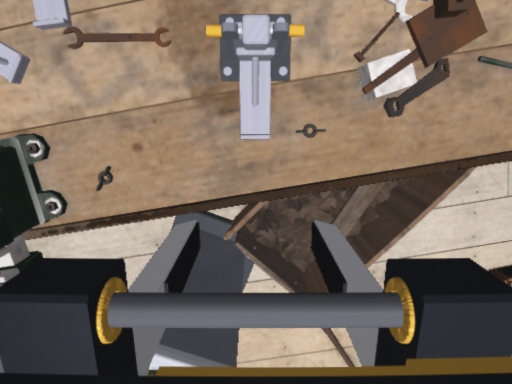

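View pics/s6z.png

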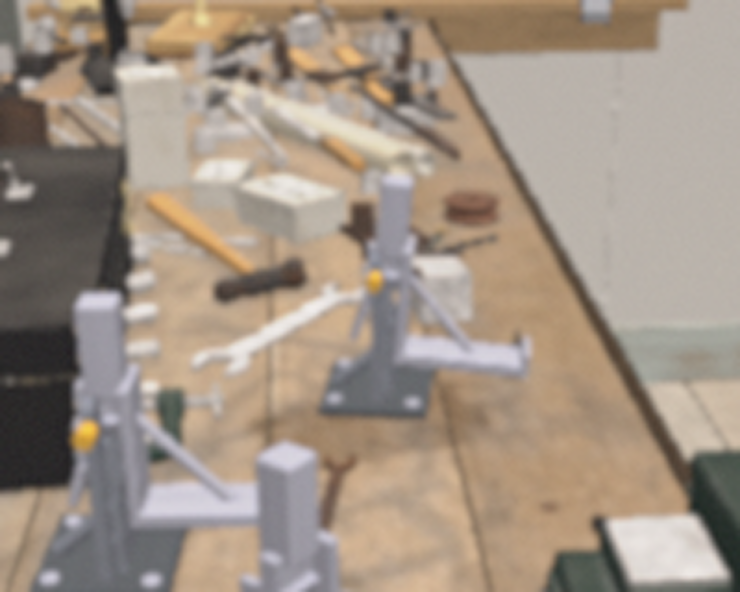

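play_rows:
  commands:
    - {"x": -0.03, "y": 0, "z": 0, "wx": 0, "wy": 0, "wz": 0, "grip": 0.7}
    - {"x": 0, "y": 0, "z": 0, "wx": 0, "wy": 0, "wz": 0, "grip": 0.7}
    - {"x": 0, "y": 0, "z": 0, "wx": 0, "wy": 0, "wz": 0, "grip": 0.7}
    - {"x": 0, "y": 0, "z": 0, "wx": 0, "wy": 0, "wz": 0, "grip": 0.7}
    - {"x": 0, "y": 0, "z": 0, "wx": 0, "wy": 0, "wz": 0, "grip": 0.7}
    - {"x": 0, "y": 0, "z": 0, "wx": 0, "wy": 0, "wz": 0, "grip": 0.7}

```text
clock: 13.82
eef_pos: [501.3, -13.0, 299.3]
eef_rot: [-3.142, 0.0, 0.357]
wrist_force: [-1.0, -0.7, -0.4]
finger_gap: 65.8
```

Run:
```python
from h import *
snap('top','t7'); snap('wrist','w7')
def an(cam,nm,S,t,tag):
  t=np.radians(t);u=np.array([np.cos(t),np.sin(t)]);v=np.array([-u[1],u[0]])
  W,_=cloud(cam,nm);s=W.reshape(-1,3);s=s[np.isfinite(s).all(1)]
  r=s[:,:2]-S;a=r@u;b=r@v;z=s[:,2]
  m=(a>-112)&(a<-32)&(abs(b)>6)&(abs(b)<17)&(z>25)&(z<50)
  if m.sum()<20: return
  p=np.polyfit(a[m],z[m],1); 
  k=(a>-40)&(a<25)&(abs(b)<16)&(z>170)&(z<195)
  # top plane: fit
  zt=np.percentile(z[k],60); kk=k&(z>zt-3)
  print(tag,nm,'droop',round(np.degrees(np.arctan(p[0])),2),'arm z@-60',round(np.polyval(p,-60),1),'top a',np.round(np.percentile(a[kk],[2,98]),1),'b',np.round(np.percentile(b[kk],[2,98]),1),'z',round(float(np.median(z[kk])),1))
  k=(abs(b)>40)&(abs(b)<60)&(z>105)&(z<130)&(abs(a)<25); print('   knobs a,b',np.round(np.median(a[k]),1),np.round(np.percentile(b[k],[5,95]),1),k.sum())
U=np.array([674.5,51.8])
for c,n in(('wrist','w6'),('wrist','w7'),('top','t6'),('top','t7')): an(c,n,U,20.7,'new')
O=np.array([711.2,344.7]);an('top','top0',O,25.5,'occ');an('top','t7',O,25.5,'occ')
```

```text
new w6 droop 4.72 arm z@-60 40.2 top a [-25.8  -3.9] b [-12.4  10.2] z 178.4
   knobs a,b -1.9 [-49.5  49.7] 243
new w7 droop 5.01 arm z@-60 40.2 top a [-26.7 -22.4] b [-12.   10.1] z 177.0
   knobs a,b -5.0 [-49.9  49.8] 107
new t6 droop 5.19 arm z@-60 37.7 top a [-25.3  -2.6] b [-11.2  10.1] z 175.9
   knobs a,b -1.1 [-49.7  49.9] 55
new t7 droop 4.89 arm z@-60 37.9 top a [-25.3  -3.1] b [-12.2  10.7] z 175.8
   knobs a,b -1.4 [-50.3  49.9] 54
occ top0 droop -0.41 arm z@-60 42.7 top a [-11.6  10.8] b [-10.9  10.8] z 176.6
   knobs a,b 3.4 [-49.7  49.6] 51
occ t7 droop 0.02 arm z@-60 43.1 top a [-11.4  10.7] b [-11.1  11.3] z 176.6
   knobs a,b 3.7 [-49.7  49.6] 52
```

Stable over about 1 s between looks: droop 4.9°, grip point about 12–13 mm to -x, height about 156.5 (157 expected). All are within the stated home range. Handing in.

```bash
python3 -c "
from cell import manip
print(manip.sign_off()); s=manip.read_state(); print(s['clock'],s['wrist_force'])"
```

```text
the job is handed in; nothing more can be done
None
the job is handed in; nothing more can be done
```

The long bracket is home in the empty upright with its arm to the front, released, and the job is handed in at about 14 s of the 40 s. I took the upright's front as the side facing the robot, because both uprights have their rib on the far side.

- **Press:** the bracket snapped past the spring balls at about 9–11 N and reached the slot floor at the predicted height, TCP 140.3 mm against 140.4 mm. I pressed it home with about 12 N, then opened the gripper and backed off.
- **Height:** the grip point is about 156.5 mm above the bench, against 157 mm expected. In the top camera the block top is within about 0.7 mm of the already fitted bracket's.
- **Position:** the grip point sits about 12–13 mm to -x of the slot, inside the 0–15 mm allowed but near its end. Across the slot it is centred within about 1 mm.
- **Droop:** the arm droops about 4.9°, with single fits from 4.7° to 5.2°, and the limit is 6°. The fitted bracket hangs level, so the two do not match in this.
- **Stability:** nothing changed between two looks about 1 s apart.
- **Short bracket:** it is unmoved in the top camera. The side view put its top about 6 mm off in y, which I put down to that camera seeing only part of it.

The first move call was refused because its rows left out fields. The arm did not move.

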